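Stage the next tube on the brushing machine's infeed ramp

ROBOT

A 7-joint arm with a two-finger parallel gripper is mounted at the origin on the work surface. World frame = base frame: x ahead of the robot, y to its left, z up, the work surface at z = 0. Lengths are in m, angles in rad, forces in N, time in s.
With the tool pointing down it reaches from about 0.425 to 0.875 m from the base axis. Payload 4.7 kg.
Tool frame: the origin (TCP) lies midway between the tips of the shut fingers; the grasp point (between the pads) lies 19 mm behind it; z points along the fingers, y is the direction in which the jaws open and shut (so a half turn about z gives the same grasp; the last joint's range is limited). The gripper opens to 87 mm and grips with 3 to 60 N. Pads are 19 mm wide; open, the fingers measure 117 mm over their backs; the gripper's body (75 mm by 190 mm) begins 51 mm behind the grasp point.
Start: joints at [1.116, 0.321, -0.07, 1.45, 0.023, 1.371, -0.057], TCP at [0.294, -0.58, 0.223] pointing down, gripper open.
Joint ranges: [-2.86, 2.86], [-0.3, 2.09], [-1.38, 1.24], [0.06, 2.45], [-1.56, 4.7], [0.09, 2.05], [-2.69, 2.69]. Speed limits (rad/s): [2.57, 2.57, 3.14, 3.14, 3.14, 3.14, 3.14].

INTERFACE

Orientations are given as a rotation vector (axis times angle).
In Python, from bench import ctrl, optics gives the robot as it stands. The module is installed in compiled form; this text tells all that it offers.
- The arm moves only by the tool step_arm, never from a script. Its argument "deltas" is a list of rows, each a list of 7 numbers: the turn, a rotation vector about the tool's x, y, z in degrees, then the shift along the tool's x, y, z in mm, then the finger opening in mm, from 0 to 87. A call has exactly 8 rows; each row is the pose to reach, as a shift and turn from the pose commanded when the call began, along the tool's axes at that moment; what a row does not reach only later rows make up. A row lasts 1/8 s, in which the tool goes at most 62.5 mm and 10.7 degrees, less where a joint would pass 70% of its speed; a pose out of reach is approached as far as the arm can. A call with a gripper value outside its range is refused whole. The fingers move at their own pace and stop on an object; "newtons" is the grip in N (left out, the last holds). Time passes only in rows, so rows that repeat a pose let the fingers close, or fill a call up. It gives the time, the measured TCP pose, the force and the opening at its end, in the units of the state.
- ctrl.get_state(): the state, without advancing time (a new reading comes with each control period).
- optics.get_image(name): name is "side" or "top" or "wrist"; returns the picture (420x560x3 uint8, red, green, blue); there is no depth.
- optics.get_calibration(name): a dict with "K" (3x3 intrinsics, pixels), "R" (3x3) and "t" (3): a world point X has camera coordinates R X + t. Camera axes: x right, y down, z forward; pixel columns grow to the right and rows downward; lengths in m; the calibration is good to about 2 mm. A picture is of the moment at which its call begins: read the wrist's pose just before it. get_calibration takes no time and is no camera call; for the wrist camera it gives the pose at the moment of the call.
- ctrl.close_job(): hands the job in, once; it reports no verdict.
The state is a dict: "time": time; "joint_positions": joint angles; "qd": joint speeds; "joint_torque": joint torques, N m; "position": TCP position; "tool_rot": TCP orientation; "ft_force": force on the tool from outside, world axes, zero at the start; "torque": the same for the moment, N m; "grip_width": opening from 0.0 (shut) to 1.0 (fully open).
Only numpy, scipy, OpenCV 4.12 (cv2) and the standard library are available. Lean on these libraries where they do the work, as an engineer would, in place of code of your own. Each camera call takes 0.05 s, during which the arm holds its last target.

TASK

The brushing machine is still busy, so stage the next tube on its sloping infeed ramp: first lay the twin chock on the ramp, wedges pointing uphill, slide it down fully home against the two orange stops and let go of it. Then take the tube from the wooden saddle, lay it straight across the ramp on the uphill side of the chock, ease it gently down the slope until you feel it bear on the wedges, and only then let go, so that it never rolls or drops on its own and stays put; leave the tube in the machine, the bin and the bottle where they are.

Things in the scene. Friction and masses are not known exactly. Their poses are not given: they have to be found in the camera images.
- magazine: Bench tube-brushing machine with its infeed ramp, fixed to the bench. Origin: bench level, 120 mm (level) uphill of the ramp's low edge, mid-width; y level, uphill; x across. Rubber rollers carrying another tube lie beyond the ramp's low edge (that tube's top 86 mm above the bench, near side 38 mm past the edge); the housing, 192 mm high, starts 128 mm past the edge.
- ramp: Sloping infeed ramp, fixed: flat aluminium plate 196 mm wide, 270 mm long up the slope. Origin: middle of its low edge, on the upper surface. x level across, y straight up the slope (25 degrees), z square to the plate. Grey side cheeks rise 26 mm off the plate along its whole length, inner faces at x = -98 and 98 mm. Low edge 45 mm, high edge 159 mm above the bench.
- stop_face (a point): Stop clamped on the ramp, 45 to 75 mm up from its low edge; a hand's push does not shift it. Two orange lugs 24 mm wide, 12 deep, 22 high, 80 mm left and right of the middle; plate clear between them. Point: midway between the lugs, at plate level, in the plane of their uphill faces; ramp's axes. Chock home: chock_grip is 12 mm up the slope from here, 30 mm off the plate.
- chock_grip (a point): Twin chock, loose, flat on the bench, 0.4 kg: wooden bar 190 mm (x) by 24 (y) by 26 high, its middle 80 mm raised to 46 as a grip; two black wedges 30 wide and 30 high at x = -65 and 65, their 45 degree faces falling to toes 61 mm in +y from this point. Point: mid grip, 30 mm above the underside. z up. A 54 mm tube on plate and wedges has its axis 72 mm in +y from here.
- tube_center (a point): The next tube, loose: plain grey steel, blue end plugs, 170 mm long, 54 mm diameter, about 0.36 kg. Point: its centre; x along its axis (y and z turn as it rolls). It starts level in the wooden saddle, axis 55 mm above the bench.
- saddle: Wooden saddle fixed to the bench, holding the tube: board 150 x 96 mm, 12 thick, with two V supports at 50 to 70 mm each side of the middle, 61 mm high; between them the tube is free on both sides. Origin: centre of the underside; x along the tube, z up.
- nest_tube_center (a point): Copper-coloured tube of the same size lying loose on the machine's two rollers, below the ramp's low edge; not to be disturbed. Point: its centre.
- parts_bin: Green open bin of end plugs, 130 x 170 x 70 mm, loose on the bench; not to be disturbed. Origin: centre of its underside.
- oil_bottle: White bottle with red cap, 60 mm diameter, 150 mm high, loose on the bench; not to be disturbed. Origin: centre of its underside.

How it is judged:
By the outcome, as a careful person would: the job done as asked, in the order asked, and still so for the second after the job is handed in, with the robot touching nothing.
It also fails if it takes over 72 s, if anything falls off the work surface, if the arm or the gripper's body presses on something with over 40 N, if the wrist force passes 120 N, or if a joint passes its speed limit or range.

## Working session

There is one attempt and no reset: what is moved stays moved. The work goes in short steps, Python scripts to look and compute and a tool call to move; the robot and the scene stay as the last step left them, time stands still between calls to the robot, and variables do not carry over. Pictures are saved under pics/ and viewed, and the job is handed in when it is done.

Besides the shell and the picture viewer there is one more tool, called after ">>>" as name(argument=value, ...) on one line, values as JSON. step_arm: Moves the arm, as the interface text tells. Its arguments: {"type":"object","properties":{"deltas":{"type":"array"},"newtons":{"type":"number"}},"required":["deltas"]}

```bash
mkdir -p pics; python3 - <<'E'
from bench import ctrl, optics
import cv2
s=ctrl.get_state();print(s)
for n in ["side","top","wrist"]:
    c=optics.get_calibration(n);print(n,c)
    cv2.imwrite(f"pics/{n}0.png",optics.get_image(n)[:,:,::-1])
E
```

```text
{'time': 0.0, 'joint_positions': array([ 1.11610079,  0.32182795, -0.07010965,  1.45169698,  0.02262979,
        1.37083075, -0.05692499]), 'qd': array([-0.00057514, -0.00099477,  0.00089585, -0.00031706, -0.00040288,
       -0.00026302,  0.00021358]), 'joint_torque': array([-7.04417325e-04, -4.91290069e+01, -4.05025743e-01, -3.12526560e+01,
       -6.42490690e-02,  4.38588217e-02,  2.11541856e-04]), 'position': array([ 0.2933756 , -0.57937924,  0.2214475 ]), 'tool_rot': array([-3.05383325e+00, -7.29273349e-01,  9.06444429e-04]), 'ft_force': array([ 0.24568062, -0.49009369, -0.74946533]), 'torque': array([ 0.05275644, -0.02123176,  0.04391827]), 'grip_width': 1.0000444965698827}
side {'K': array([[416.36771129,   0.        , 287.17595807],
       [  0.        , 416.36771129, 217.66103813],
       [  0.        ,   0.        ,   1.        ]]), 'R': array([[-0.98863392, -0.14890274,  0.02075932],
       [-0.12058249,  0.70286924, -0.70102403],
       [ 0.08979331, -0.69555934, -0.71283544]]), 't': array([0.61881774, 0.14761487, 1.13276917])}
top {'K': array([[403.03948251,   0.        , 278.07463116],
       [  0.        , 403.03948251, 212.44501093],
       [  0.        ,   0.        ,   1.        ]]), 'R': array([[ 0.00699824, -0.99950683,  0.03061248],
       [-0.99184889, -0.01083305, -0.12695835],
       [ 0.12722736, -0.02947447, -0.99143555]]), 't': array([-0.0344958 ,  0.62847164,  0.85857286])}
wrist {'K': array([[326.02040442,   0.        , 276.7535734 ],
       [  0.        , 326.02040442, 213.60796276],
       [  0.        ,   0.        ,   1.        ]]), 'R': array([[ 0.4512371 , -0.89240304, -0.00137799],
       [-0.84932872, -0.42992981,  0.30626962],
       [-0.27390838, -0.13702985, -0.95194381]]), 't': array([-0.64827252, -0.03735023,  0.39347718])}
```

View pics/side0.png

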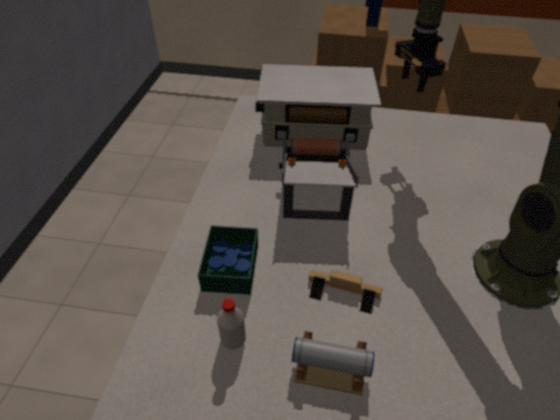

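View pics/top0.png

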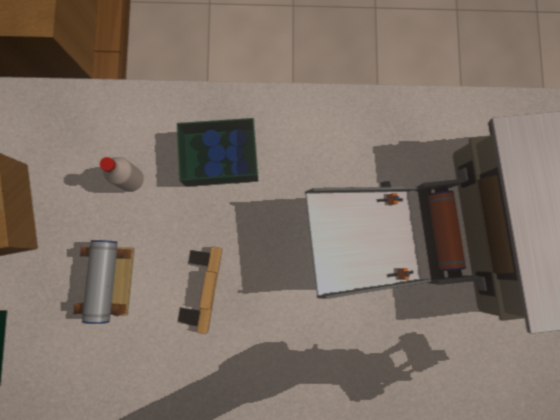

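View pics/wrist0.png

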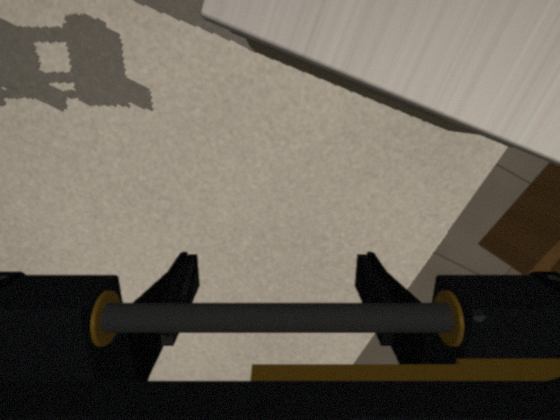

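The top view shows the machine on the right (about 540,220) and the ramp at x 310–420 with uphill to the left. The chock is at about (208,290) with its wedges pointing left. The tube in its saddle is at about (100,282), the bin at (218,152) and the bottle at (120,172). Next I'll enlarge crops to measure.

```bash
python3 - <<'E'
import cv2
t=cv2.imread("pics/top0.png");s=cv2.imread("pics/side0.png")
def crop(im,x0,y0,w,h,k,n):
    c=cv2.resize(im[y0:y0+h,x0:x0+w],None,fx=k,fy=k,interpolation=cv2.INTER_CUBIC)
    c=cv2.convertScaleAbs(c,alpha=1.3,beta=10)
    for i in range(0,w,10):
        cv2.line(c,(i*k,0),(i*k,4 if i%50 else 12),(0,255,255),1)
        if (x0+i)%20==0: cv2.putText(c,str(x0+i),(i*k,22),0,.35,(0,255,255),1)
    for i in range(0,h,10):
        cv2.line(c,(0,i*k),(6,i*k),(0,255,255),1)
        if (y0+i)%20==0: cv2.putText(c,str(y0+i),(8,i*k+4),0,.35,(0,255,255),1)
    cv2.imwrite("pics/"+n,c)
crop(t,300,170,160,140,5,"t_ramp.png")
crop(t,60,220,180,130,4,"t_ct.png")
crop(s,260,120,120,110,5,"s_ramp.png")
crop(s,280,260,120,140,4,"s_ct.png")
E
```

```text
(no output)
```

View pics/t_ramp.png

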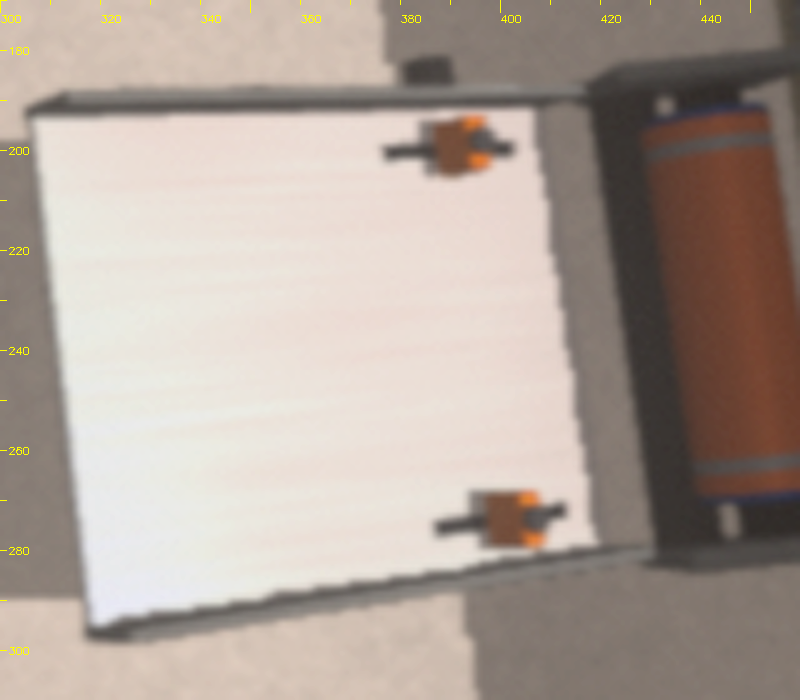

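View pics/t_ct.png

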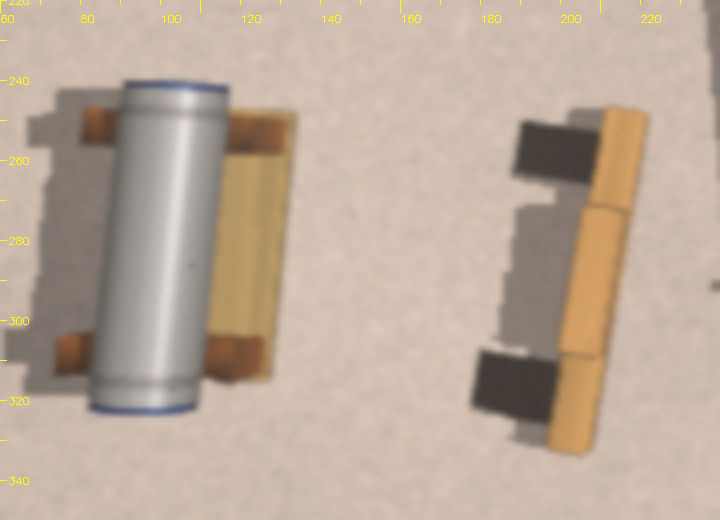

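View pics/s_ramp.png

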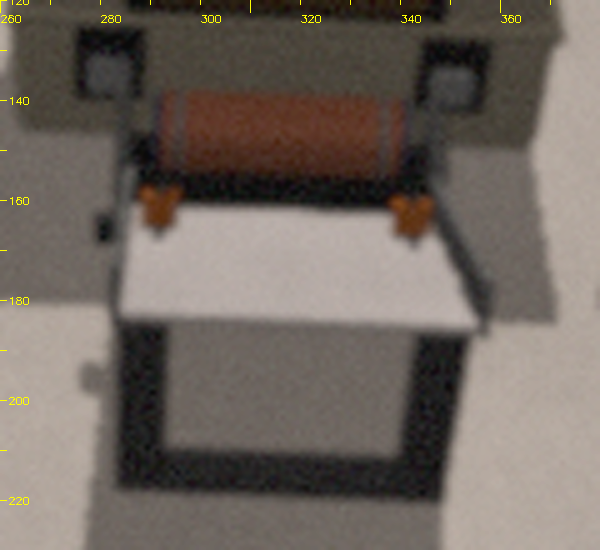

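View pics/s_ct.png

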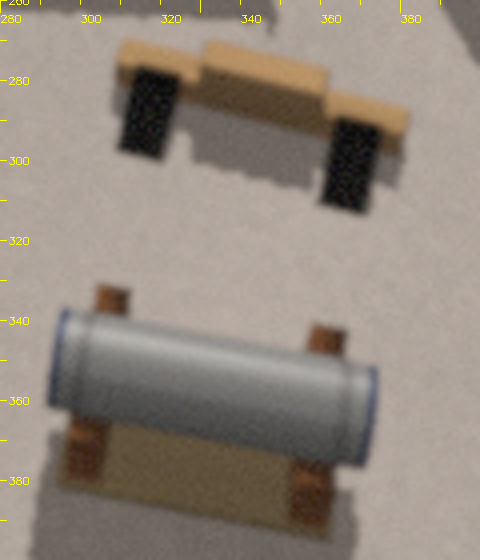

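```bash
cat > h.py <<'E'
import numpy as np, cv2
from scipy.optimize import least_squares
from scipy.spatial.transform import Rotation as Ro
from bench import ctrl, optics
def proj(c,X):
    p=(c["R"]@np.atleast_2d(X).T).T+c["t"]; p=p@c["K"].T; return p[:,:2]/p[:,2:]
def pose2(p):  # x,y,yaw
    return Ro.from_euler('z',p[2]).as_matrix(),np.array([p[0],p[1],0])
def fit(obs,p0):  # obs list (calib, model pt, pixel)
    def f(p):
        R,t=pose2(p); return np.concatenate([(proj(c,R@np.array(m)+t)[0]-px) for c,m,px in obs])
    r=least_squares(f,p0,loss='soft_l1'); return r.x,r.fun.reshape(-1,2)
c25,s25=np.cos(np.radians(25)),np.sin(np.radians(25))
def ramp2mag(p): x,y,z=p; return np.array([x,-.120+y*c25-z*s25,.045+y*s25+z*c25])
def crop(im,x0,y0,w,h,k,n,a=1.3):
    c=cv2.resize(im[y0:y0+h,x0:x0+w],None,fx=k,fy=k,interpolation=cv2.INTER_CUBIC)
    c=cv2.convertScaleAbs(c,alpha=a,beta=10)
    for i in range(0,w,10):
        cv2.line(c,(i*k,0),(i*k,4),(0,255,255),1)
        if (x0+i)%20==0: cv2.putText(c,str(x0+i),(i*k,22),0,.35,(0,255,255),1)
    for i in range(0,h,10):
        cv2.line(c,(0,i*k),(6,i*k),(0,255,255),1)
        if (y0+i)%20==0: cv2.putText(c,str(y0+i),(8,i*k+4),0,.35,(0,255,255),1)
    cv2.imwrite("pics/"+n,c)
E
python3 - <<'E'
from h import *
T=optics.get_calibration("top");S=optics.get_calibration("side")
print("cams",-T["R"].T@T["t"],-S["R"].T@S["t"])
np.set_printoptions(precision=4,suppress=True)
# ramp
o=[(T,ramp2mag((.098,.27,0)),(306.6,192.4)),(T,ramp2mag((-.098,.27,0)),(318,296)),(T,ramp2mag((.098,0,0)),(407,192)),(T,ramp2mag((-.098,0,0)),(419.4,279)),
(S,ramp2mag((.098,.27,0)),(283.5,183.5)),(S,ramp2mag((-.098,.27,0)),(355,186))]
for sub in (o[:4],o):
    p,r=fit(sub,[.45,-.2,0]);print("mag",p,np.degrees(p[2]));print(r)
M=p
def tk(x,y):return (60+x/4,220+y/4)
def sk(x,y):return (280+x/4,260+y/4)
o=[(T,(.095,-.012,.026),tk(648,115)),(T,(.095,.012,.026),tk(607,107)),(T,(-.095,-.012,.026),tk(584,456)),(T,(-.095,.012,.026),tk(547,448)),
(T,(.04,.012,.046),tk(586,205)),(T,(.04,-.012,.046),tk(630,210)),(T,(-.04,.012,.046),tk(560,352)),(T,(-.04,-.012,.046),tk(604,356)),
(T,(.05,.061,0),tk(513,175)),(T,(.08,.061,0),tk(522,122)),(T,(-.08,.061,0),tk(471,407)),(T,(-.05,.061,0),tk(481,350)),
(S,(.08,.061,0),sk(117,150)),(S,(.05,.061,0),sk(162,160)),(S,(-.05,.061,0),sk(320,205)),(S,(-.08,.061,0),sk(367,214))]
p,r=fit(o,[.4,.1,0]);print("chock",p,np.degrees(p[2]));print(r)
o=[(T,(.085,0,.082),tk(175,84)),(T,(-.085,0,.082),tk(143,411)),(T,(0,0,.055),tk(158.5,250))]
p,r=fit(o,[.4,.3,0]);print("tube",p,np.degrees(p[2]));print(r)
print(proj(S,[pose2(p)[0]@m+pose2(p)[1] for m in np.array([(.085,0,.055),(-.085,0,.055)])])) 
R,t=pose2(M)
for y in (.075,.087,.159):
    print(y,R@ramp2mag((0,y,0))+t)
lug=lambda y,z:[R@ramp2mag((x,y,z))+t for x in (.092,.068,-.068,-.092)]
for y in (.063,.075):
  for z in (0,.022): print("lug y,z",y,z,proj(T,lug(y,z)).round(1).tolist(),proj(S,lug(y,z)).round(1).tolist())
E
```

```text
cams [ 0.51435635 -0.00236455  0.93206538] [0.52786888 0.77629789 0.89811334]
mag [ 0.5679 -0.2135  0.111 ] 6.35908621408723
[[-1.0195  1.0454]
 [-0.7908 -0.8267]
 [ 1.0607 -0.2944]
 [ 1.4583  0.1721]]
mag [ 0.5679 -0.2123  0.1103] 6.321890269189314
[[-1.6276  0.9744]
 [-1.4845 -0.8902]
 [ 0.5475 -0.2868]
 [ 0.875   0.1899]
 [-0.2012 -1.5271]
 [ 0.4817 -1.0377]]
chock [ 0.4566  0.1207 -0.1409] -8.075454915420128
[[-0.0565 -0.6531]
 [-0.454  -0.2559]
 [ 1.465   0.9031]
 [-0.2378  1.2819]
 [-0.7293  0.033 ]
 [-0.751   0.4277]
 [-0.6123  0.6617]
 [-0.4994  1.3144]
 [-0.0501 -0.3988]
 [ 0.0105 -0.2108]
 [ 0.2063 -0.4905]
 [ 0.1042  0.2041]
 [-0.4271 -0.9965]
 [-0.252  -0.5037]
 [-0.7791 -1.545 ]
 [-0.5628 -0.6605]]
tube [ 0.4752  0.3387 -0.0333] -1.9104215481947087
[[-0.5138 -0.2579]
 [-0.5579  1.8655]
 [ 4.8536 -0.9391]]
[[294.5872 344.6515]
 [372.8458 358.8228]]
0.075 [ 0.5737 -0.264   0.0767]
0.087 [ 0.5725 -0.2532  0.0818]
0.159 [ 0.5653 -0.1883  0.1122]
lug y,z 0.063 0 [[386.6, 194.8], [388.1, 205.6], [396.8, 268.3], [398.4, 279.6]] [[287.5, 164.6], [295.0, 164.9], [337.8, 166.6], [345.3, 167.0]]
lug y,z 0.063 0.022 [[393.6, 192.7], [395.2, 203.8], [404.2, 268.0], [405.9, 279.5]] [[287.7, 157.8], [295.3, 158.1], [338.3, 159.8], [345.9, 160.1]]
lug y,z 0.075 0 [[382.3, 194.8], [383.8, 205.7], [392.5, 268.9], [394.1, 280.3]] [[287.4, 165.5], [295.0, 165.8], [338.1, 167.5], [345.7, 167.8]]
lug y,z 0.075 0.022 [[389.3, 192.8], [390.9, 203.9], [399.9, 268.5], [401.6, 280.2]] [[287.6, 158.6], [295.3, 158.9], [338.6, 160.7], [346.3, 161.0]]
```

```bash
python3 - <<'E'
from h import *
T=optics.get_calibration("top");S=optics.get_calibration("side")
def f(p):
    R,t=pose2(p);P=lambda c,*m:proj(c,R@np.array(m)+t)[0]
    r=[]
    for m,(u,v) in (((.085,),(103.75,241)),((-.085,),(95.75,322.75))):
        r+=[P(T,m[0],0,.055)[0]-u, P(T,m[0],0,.082)[1]-v]
    r+=[P(T,0,0,.055)[0]-99.6]
    # side silhouette mid axis line at both ends (row)
    a=P(S,.085,0,.055);b=P(S,-.085,0,.055)
    r+=[a[0]-294,a[1]-349,b[0]-373.5,b[1]-363.5]
    return np.array(r)
r=least_squares(f,[.47,.33,-.03],loss='soft_l1');print(r.x,np.degrees(r.x[2]),r.fun.round(2))
s=ctrl.get_state();print(Ro.from_rotvec(s["tool_rot"]).as_matrix().round(3))
w=optics.get_calibration("wrist");Rt=Ro.from_rotvec(s["tool_rot"]).as_matrix()
C=-w["R"].T@w["t"];print("cam in tool",Rt.T@(C-s["position"]),"axes in tool\n",(w["R"]@Rt).round(3))
E
```

```text
[ 0.47517913  0.34884598 -0.0357998 ] -2.0511775437151454 [-0.16 -0.31 -0.14  1.84  0.05 -0.04 -0.17 -0.7  -0.12]
[[ 0.892  0.452 -0.001]
 [ 0.452 -0.892  0.001]
 [-0.    -0.001 -1.   ]]
cam in tool [ 0.08457863 -0.00093025 -0.16353878] axes in tool
 [[-0.001  1.    -0.   ]
 [-0.952 -0.001 -0.306]
 [-0.306  0.     0.952]]
```

```bash
cat >> h.py <<'E'
np.set_printoptions(precision=4,suppress=True)
def tool(yawy,tilt=0.,taxis=None):
    """tool z down, tool y at world angle yawy(deg); tilt deg about tool x (applied in tool frame)"""
    a=np.radians(yawy); y=np.array([np.cos(a),np.sin(a),0]); z=np.array([0,0,-1.]); x=np.cross(y,z)
    return np.c_[x,y,z]@Ro.from_rotvec([np.radians(tilt),0,0]).as_matrix()
def rows(targets,start=None):
    s=ctrl.get_state()
    p0,R0=(s["position"],Ro.from_rotvec(s["tool_rot"]).as_matrix()) if start is None else start
    for p,R in targets:
        print("turn",np.degrees(Ro.from_matrix(R0.T@R).as_rotvec()).round(2),"shift",(R0.T@(np.array(p)-p0)*1000).round(1))
MAG=np.array([.5679,-.2123,.1103]); CH=np.array([.4566,.1207,-.1409]); TU=np.array([.4752,.3488,-.0358])
E
python3 - <<'E'
from h import *
R=tool(-98.1)
s=ctrl.get_state()
rows([(s["position"]+[0,0,.1],Ro.from_rotvec(s["tool_rot"]).as_matrix()),((.45,-.15,.31),tool(-88)),((.4566,.1207,.19),R)])
E
```

```text
turn [0. 0. 0.] shift [  -0.    -0.1 -100. ]
turn [-0.08  0.02 24.86] shift [ 333.7 -312.6  -87.9]
turn [-0.08  0.03 34.96] shift [ 461.9 -550.9   32.5]
```

>>> step_arm(deltas=[[0,0,0,0,0,-60,87],[0,0,5,40,-37,-95,87],[0,0,10,85,-80,-95,87],[0,0,15,130,-122,-95,87],[0,0,20,175,-164,-95,87],[0,0,24,220,-206,-95,87],[0,0,25,265,-248,-95,87],[0,0,25,310,-290,-95,87]])

```text
time: 1.15
position: [0.4394, -0.1791, 0.3175]
tool_rot: [3.141, 0.051, 0.0]
ft_force: [1.0, 0.2, -0.8]
grip_width: 1.0
```

```bash
python3 - <<'E'
from h import *
s=ctrl.get_state();print(s["time"],s["position"],s["joint_positions"])
rows([((.4566,.1207,.19),tool(-98.1))])
E
```

```text
1.15 [ 0.4394 -0.1791  0.3175] [ 0.7278 -0.0743 -0.371   1.6988 -0.0265  1.5117 -1.1793]
turn [ 0.03 -0.01  9.94] shift [  26.8 -299.2  127.3]
```

>>> step_arm(deltas=[[0,0,2,5,-55,10,87],[0,0,4,10,-110,30,87],[0,0,6,15,-165,55,87],[0,0,8,20,-215,80,87],[0,0,10,25,-260,105,87],[0,0,10,27,-299,127,87],[0,0,10,27,-299,127,87],[0,0,10,27,-299,127,87]])

```text
time: 2.15
position: [0.4565, 0.1179, 0.1905]
tool_rot: [3.133, -0.223, -0.0]
ft_force: [0.0, 0.1, 0.2]
grip_width: 0.997
```

```bash
python3 - <<'E'
from h import *
s=ctrl.get_state();print(s["time"],s["position"],s["joint_positions"])
im=optics.get_image("wrist")[:,:,::-1]
w=optics.get_calibration("wrist")
np.savez("w1.npz",**w)
cv2.imwrite("pics/w1.png",im)
R,t=pose2(CH)
for m in [(0,0,.046),(.04,.012,.046),(-.04,.012,.046),(.04,-.012,.046),(-.04,-.012,.046),(.08,.061,0),(-.08,.061,0),(.095,.012,.026),(-.095,.012,.026),(-.095,-.012,.026)]: print(m,proj(w,R@np.array(m)+t).round(1))
E
```

```text
2.15 [0.4565 0.1179 0.1905] [ 0.4692 -0.018  -0.7615  1.8971 -0.0125  1.2578 -2.0015]
(0, 0, 0.046) [[274.1 199.8]]
(0.04, 0.012, 0.046) [[261.1 158.9]]
(-0.04, 0.012, 0.046) [[262.5 237.7]]
(0.04, -0.012, 0.046) [[286.5 158.8]]
(-0.04, -0.012, 0.046) [[286.1 237.7]]
(0.08, 0.061, 0) [[215.3 114. ]]
(-0.08, 0.061, 0) [[223.5 254.6]]
(0.095, 0.012, 0.026) [[261.   97.7]]
(-0.095, 0.012, 0.026) [[264.1 276.4]]
(-0.095, -0.012, 0.026) [[285.3 276.3]]
```

View pics/w1.png

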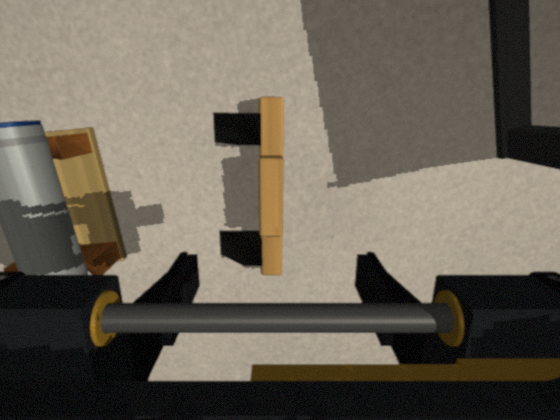

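The chock is centred under the tool: its grip spans columns 259–283 and rows 156–236, within about 2 px of the prediction. I'll descend and grip.

>>> step_arm(deltas=[[0,0,0,1,-4.5,50,87],[0,0,0,1,-4.5,100,87],[0,0,0,1,-4.5,145,87],[0,0,0,1,-4.5,170,87],[0,0,0,1,-4.5,179,87],[0,0,0,1,-4.5,179,87],[0,0,0,1,-4.5,179,60],[0,0,0,1,-4.5,179,15]], newtons=35)

```text
time: 3.2
position: [0.4591, 0.1229, 0.0126]
tool_rot: [3.134, -0.223, 0.004]
ft_force: [0.3, -0.1, -0.1]
grip_width: 0.853
```

>>> step_arm(deltas=[[0,0,0,0,0,0,15],[0,0,0,0,0,0,15],[0,0,0,0,0,0,15],[0,0,0,0,0,-15,15],[0,0,0,0,0,-60,15],[0,0,0,0,0,-120,15],[0,0,0,0,0,-180,15],[0,0,0,0,0,-240,15]])

```text
time: 4.2
position: [0.4577, 0.1233, 0.2546]
tool_rot: [3.133, -0.221, 0.003]
ft_force: [1.5, 0.2, -0.1]
grip_width: 0.172
```

```bash
python3 - <<'E'
from h import *
s=ctrl.get_state();print(s["time"],s["position"],s["joint_positions"],s["grip_width"]*87,s["ft_force"],s["torque"])
R,t=pose2(MAG)
print(R@ramp2mag((0,.18,.060-.019+.03))+t)
E
```

```text
4.2 [0.4577 0.1233 0.2546] [ 0.5073 -0.0605 -0.7849  1.7972 -0.0425  1.3858 -1.9808] 14.934547640234118 [ 1.5143  0.1753 -0.1405] [ 0.0344 -0.0537 -0.0432]
[ 0.5665 -0.1993  0.1854]
```

```bash
python3 - <<'E'
from h import *
im=optics.get_image("wrist")[:,:,::-1]; w=optics.get_calibration("wrist")
s=ctrl.get_state();print(s["time"],s["position"])
cv2.imwrite("pics/w2.png",im)
R,t=pose2(CH)
for m in [(0,0,.046),(.04,.012,.046),(-.04,.012,.046),(.04,-.012,.046),(-.04,-.012,.046)]: print(m,proj(w,R@np.array(m)+t).round(1))
E
```

```text
4.25 [0.4617 0.1246 0.2626]
(0, 0, 0.046) [[281.6 189.2]]
(0.04, 0.012, 0.046) [[271.3 155.5]]
(-0.04, 0.012, 0.046) [[271.7 221. ]]
(0.04, -0.012, 0.046) [[292.  155.5]]
(-0.04, -0.012, 0.046) [[291.2 221. ]]
```

View pics/w2.png

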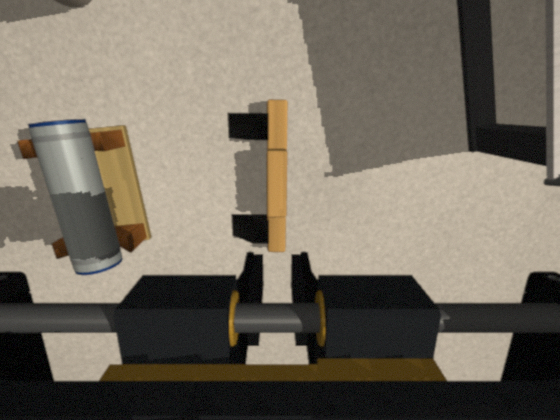

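The fingers are slower than I allowed for: they closed above the chock after I had already lifted. The picture shows the chock undisturbed (grip at columns 267–287, rows 149–216). I'll repeat the grasp with longer dwell.

>>> step_arm(deltas=[[0,0,0,0,0,0,70],[0,0,0,0,0,0,70],[0,0,0,0,0,45,70],[0,0,0,0,0,100,70],[0,0,0,0,0,150,70],[0,0,0,0,0,190,70],[0,0,0,0,0,225,70],[0,0,0,0,0,240,70]])

```text
time: 5.25
position: [0.4551, 0.1227, 0.0085]
tool_rot: [3.133, -0.222, -0.01]
ft_force: [-0.5, -0.4, 0.2]
grip_width: 0.802
```

>>> step_arm(deltas=[[0,0,0,0,0,0,15],[0,0,0,0,0,0,15],[0,0,0,0,0,0,15],[0,0,0,0,0,0,15],[0,0,0,0,0,0,15],[0,0,0,0,0,0,15],[0,0,0,0,0,0,15],[0,0,0,0,0,0,15]])

```text
time: 6.25
position: [0.4584, 0.1231, 0.0119]
tool_rot: [-3.134, 0.223, -0.001]
ft_force: [-1.0, 1.5, 4.3]
grip_width: 0.277
```

```bash
cat >> h.py <<'E'
def RR():
    R,t=pose2(MAG)
    F=np.c_[R@[1,0,0],R@[0,c25,s25],R@[0,-s25,c25]]
    return F,R@ramp2mag((0,0,0))+t
F,O=RR()
TR=np.c_[F[:,0],-F[:,1],-F[:,2]]   # tool square to plate, y downhill
def rp(x,y,z): return O+F@np.array([x,y,z])
def inramp(s=None):
    s=s or ctrl.get_state()
    R=Ro.from_rotvec(s["tool_rot"]).as_matrix()
    print("t",round(s["time"],2),"ramp xyz mm",((s["position"]-O)@F*1000).round(1),"rot err deg",np.degrees(Ro.from_matrix(TR.T@R).as_rotvec()).round(2),"F ramp",(s["ft_force"]@F).round(1),"M",(s["torque"]@F).round(2),"w",round(s["grip_width"]*87,1))
E
python3 - <<'E'
from h import *
s=ctrl.get_state();inramp()
p=s["position"];R=Ro.from_rotvec(s["tool_rot"]).as_matrix()
rows([(rp(0,.15,.18),TR),(rp(0,.15,.055),TR)])
print(rp(0,.15,.18),rp(0,.15,.055),s["joint_positions"])
E
```

```text
t 6.25 ramp xyz mm [ -71.9  407.8 -226.7] rot err deg [-24.86   3.18  14.22] F ramp [-0.8  3.3  3.2] M [ 0.16  0.13 -0.14] w 24.1
turn [ 24.86  -3.18 -14.22] shift [ 171.   374.7 -259.6]
turn [ 24.86  -3.18 -14.22] shift [ 157.8  323.6 -146.4]
[ 0.5745 -0.2721  0.2715] [ 0.5687 -0.2196  0.1582] [ 0.409   0.2578 -0.786   2.0718  0.2328  0.8984 -2.2197]
```

>>> step_arm(deltas=[[0,0,0,0,0,-20,15],[0,0,0,0,0,-70,15],[0,0,0,0,0,-125,15],[0,0,0,0,0,-185,15],[3,0,-2,20,20,-240,15],[7,-1,-4,45,70,-260,15],[11,-1.5,-6,70,125,-265,15],[15,-2,-8.5,95,180,-265,15]])

```text
time: 7.25
position: [0.5267, -0.071, 0.2765]
tool_rot: [-2.878, -0.012, 0.023]
ft_force: [0.5, 0.4, -3.3]
grip_width: 0.275
```

```bash
python3 - <<'E'
from h import *
s=ctrl.get_state();inramp();print(s["position"],s["joint_positions"])
rows([(rp(0,.15,.13),TR),(rp(0,.15,.055),TR)])
E
```

```text
t 7.25 ramp xyz mm [-25.4 338.   97.8] rot err deg [-9.83  1.19  5.66] F ramp [ 0.6 -1.1 -3.1] M [-0.36 -0.08  0.04] w 23.9
[ 0.5267 -0.071   0.2765] [ 0.7677  0.1447 -0.5652  1.6037 -0.1779  1.4878 -1.3364]
turn [ 9.83 -1.19 -5.66] shift [ 44.4 187.3   0.8]
turn [ 9.83 -1.19 -5.66] shift [ 42.2 174.5  74.7]
```

>>> step_arm(deltas=[[3,-0.4,-2,15,45,0,15],[6,-0.8,-4,28,95,0,15],[9,-1.2,-5.5,35,130,5,15],[9.5,-1.2,-5.5,40,150,15,15],[9.5,-1.2,-5.5,42,160,30,15],[9.5,-1.2,-5.5,42,160,45,15],[9.5,-1.2,-5.5,42,160,45,15],[9.5,-1.2,-5.5,42,160,45,15]])

```text
time: 8.25
position: [0.569, -0.2099, 0.1918]
tool_rot: [-2.709, -0.147, 0.034]
ft_force: [0.1, -0.6, -3.1]
grip_width: 0.273
```

```bash
python3 - <<'E'
from h import *
s=ctrl.get_state();inramp();print(s["position"],s["joint_positions"])
rows([(rp(0,.15,.055),TR)])
w=optics.get_calibration("wrist"); np.savez("w3.npz",**w)
im=optics.get_image("wrist")[:,:,::-1]
cv2.imwrite("pics/w3.png",im)
cv2.imwrite("pics/top3.png",optics.get_image("top")[:,:,::-1])
for m in [(.098,.27,0),(-.098,.27,0),(.098,0,0),(-.098,0,0),(.098,.1,0),(.098,.1,.026),(.098,.2,.026),(.092,.063,0),(.068,.063,0),(-.068,.063,0)]: print(m,proj(w,rp(*m)).round(1))
E
```

```text
t 8.25 ramp xyz mm [  1.4 172.9  81.4] rot err deg [-0.4  -0.01  0.13] F ramp [ 0.1 -1.8 -2.6] M [-0.75  0.01 -0.01] w 23.7
[ 0.569  -0.2099  0.1918] [ 0.8651  0.4808 -0.4853  1.411  -0.1537  1.5168 -1.0336]
turn [ 0.4   0.01 -0.13] shift [-1.3 22.7 26.5]
(0.098, 0.27, 0) [[138.8  90.6]]
(-0.098, 0.27, 0) [[168.  327.1]]
(0.098, 0, 0) [[522.4  89.8]]
(-0.098, 0, 0) [[472.2 325.2]]
(0.098, 0.1, 0) [[381.   90.1]]
(0.098, 0.1, 0.026) [[393.9  87.9]]
(0.098, 0.2, 0.026) [[234.5  88.2]]
(0.092, 0.063, 0) [[432.2  99. ]]
(0.068, 0.063, 0) [[427.5 133.7]]
(-0.068, 0.063, 0) [[405.5 296.1]]
```

View pics/w3.png

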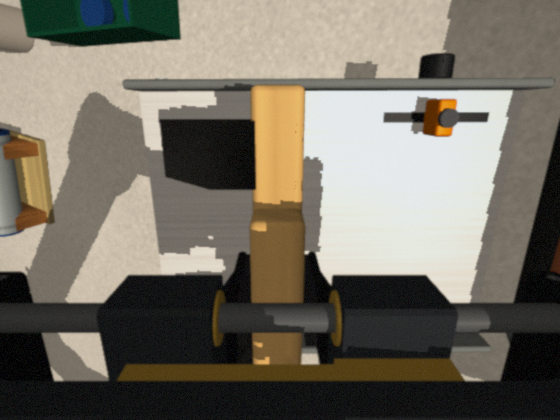

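View pics/top3.png

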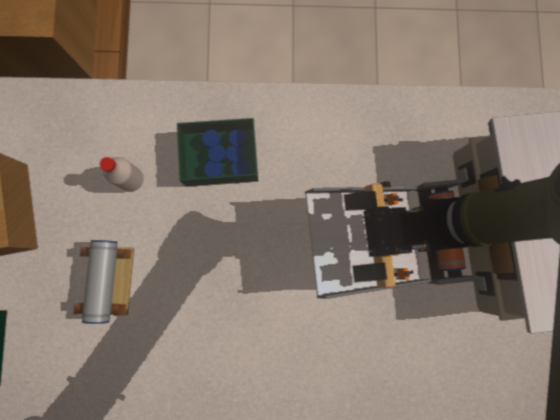

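```bash
python3 - <<'E'
from h import *
im=cv2.imread("pics/w3.png"); crop(im,110,60,160,140,5,"w3a.png",1.1);crop(im,240,60,160,140,5,"w3c.png",1.1); crop(im,370,60,180,80,4,"w3b.png",1.1)
w=dict(np.load("w3.npz")); 
s=ctrl.get_state(); R=Ro.from_rotvec(s["tool_rot"]).as_matrix();p=s["position"]
for m in [(.095,-.012,-.0141),(.095,.012,-.0141),(.04,-.012,-.0341),(.04,.012,-.0341),(.05,-.061,.0119),(.08,-.061,.0119)]: print(m,proj(w,p+R@np.array(m)).round(1))
E
```

```text
(0.095, -0.012, -0.0141) [[253.   82.1]]
(0.095, 0.012, -0.0141) [[309.7  82.2]]
(0.04, -0.012, -0.0341) [[252.5 220.4]]
(0.04, 0.012, -0.0341) [[310.1 220.4]]
(0.05, -0.061, 0.0119) [[167.7 175.1]]
(0.08, -0.061, 0.0119) [[161.8 117.4]]
```

View pics/w3a.png

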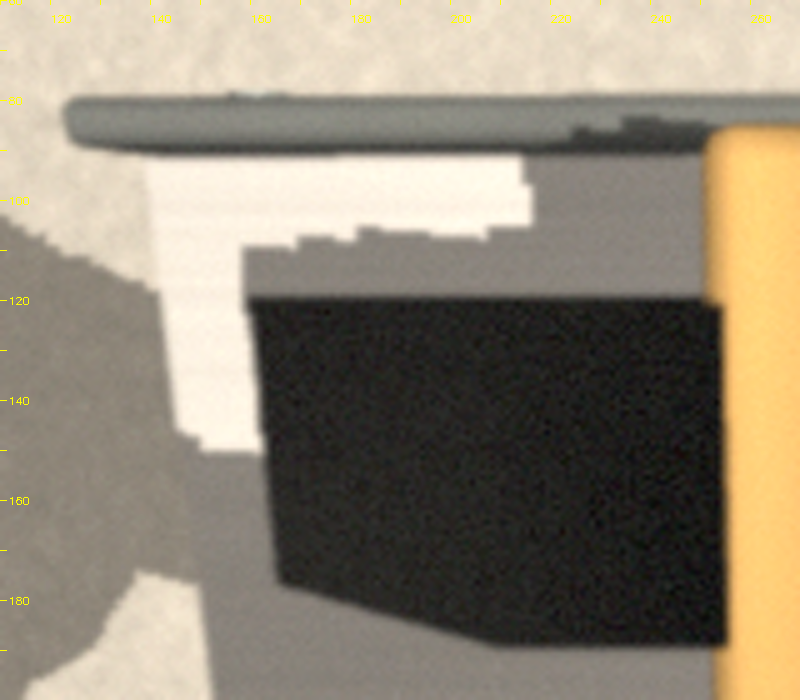

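View pics/w3c.png

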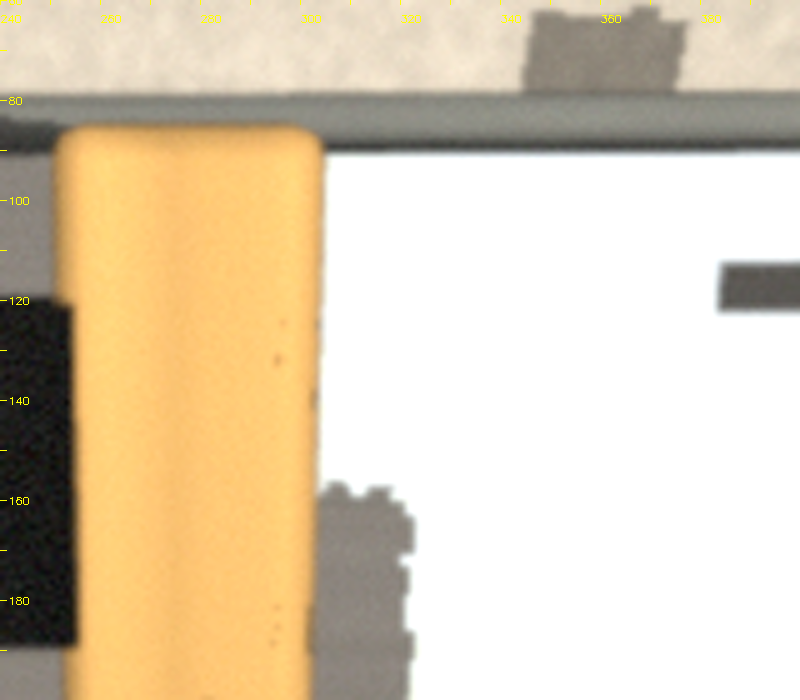

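View pics/w3b.png

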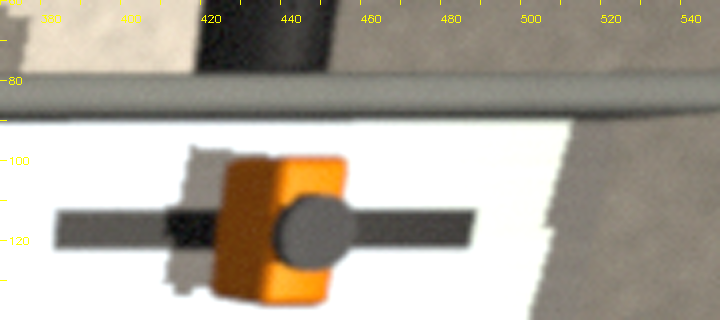

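In the wrist view the plate edge is at row 90 as predicted. The chock end at row 85 puts the chock within about 0.5 mm of mid-ramp, and the lug's base at column 424 puts the stop face about 64 mm up. I'll lower it now.

>>> step_arm(deltas=[[0,0,0,0,8,10,15],[0.4,0,0,0,18,25,15],[0.4,0,0,0,23,40,15],[0.4,0,0,0,23,52,15],[0.4,0,0,0,23,58,15],[0.4,0,0,0,23,60,15],[0.4,0,0,0,23,60,15],[0.4,0,0,0,23,60,15]])

```text
time: 9.35
position: [0.5684, -0.2073, 0.1272]
tool_rot: [-2.702, -0.143, 0.034]
ft_force: [-0.8, -0.1, -3.3]
grip_width: 0.274
```

```bash
python3 - <<'E'
from h import *
inramp()
w=optics.get_calibration("wrist"); np.savez("w4.npz",**w)
im=optics.get_image("wrist")[:,:,::-1]; inramp()
cv2.imwrite("pics/w4.png",im); crop(im,140,40,190,150,4,"w4a.png",1.1)
for m in [(.098,.27,0),(.098,.1,0),(.098,.2,0)]: print(m,proj(w,rp(*m)).round(1))
E
```

```text
t 9.35 ramp xyz mm [  1.1 147.9  21.7] rot err deg [0.   0.03 0.24] F ramp [-0.8 -1.4 -3. ] M [-0.81  0.03 -0.01] w 23.8
t 9.4 ramp xyz mm [  1.  147.9  21.7] rot err deg [0.01 0.02 0.25] F ramp [ 0.4 -1.5 -2.4] M [-0.82  0.02 -0.04] w 23.6
(0.098, 0.27, 0) [[47.5 84.8]]
(0.098, 0.1, 0) [[369.1  83.3]]
(0.098, 0.2, 0) [[179.8  84.2]]
```

View pics/w4a.png

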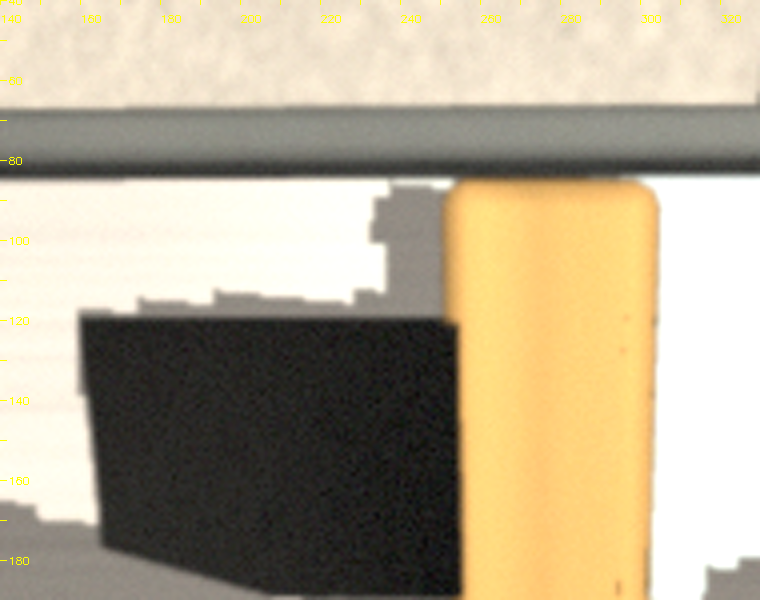

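>>> step_arm(deltas=[[0,0,-0.2,0,0,3,15],[0,0,-0.2,0,0,6,15],[0,0,-0.2,0,0,8,15],[0,0,-0.2,0,0,9,15],[0,0,-0.2,0,0,10,15],[0,0,-0.2,0,0,10.5,15],[0,0,-0.2,0,0,10.5,15],[0,0,-0.2,0,0,10.5,15]])

```text
time: 10.4
position: [0.5676, -0.2035, 0.1191]
tool_rot: [-2.702, -0.148, 0.033]
ft_force: [-3.7, -2.7, 6.7]
grip_width: 0.274
```

```bash
python3 - <<'E'
from h import *
inramp()
E
```

```text
t 10.4 ramp xyz mm [  0.7 148.   12.7] rot err deg [-0.01  0.02  0.06] F ramp [-4.   0.8  7.1] M [-0.14  0.86 -0.01] w 23.9
```

>>> step_arm(deltas=[[0,0,0,0,0,-1.5,15],[0,0,0,-0.5,0,-1.5,15],[0,0,0,-1,0,-1.5,15],[0,0,0,-1,0,-1.5,15],[0,0,0,-1,0,-1.5,15],[0,0,0,-1,0,-1.5,15],[0,0,0,-1,0,-1.5,15],[0,0,0,-1,0,-1.5,15]])

```text
time: 11.4
position: [0.5677, -0.2034, 0.119]
tool_rot: [-2.701, -0.148, 0.031]
ft_force: [5.1, -1.8, 4.1]
grip_width: 0.272
```

```bash
python3 - <<'E'
from h import *
inramp()
w=optics.get_calibration("wrist"); np.savez("w5.npz",**w)
im=optics.get_image("wrist")[:,:,::-1]; inramp()
cv2.imwrite("pics/w5.png",im); crop(im,140,40,190,150,4,"w5a.png",1.1)
for m in [(.098,.27,0),(.098,.1,0),(.098,.15,0),(.098,.15,.026),(.095,.136,.026),(.095,.16,.026),(.08,.211,0)]: print(m,proj(w,rp(*m)).round(1))
E
```

```text
t 11.4 ramp xyz mm [  0.8 148.1  12.6] rot err deg [0.01 0.1  0.02] F ramp [ 4.9 -0.4  4.7] M [-0.62 -0.85 -0.  ] w 23.6
t 11.45 ramp xyz mm [  0.7 148.   12.7] rot err deg [0.01 0.1  0.03] F ramp [ 4.8 -0.9  4.8] M [-0.63 -0.92 -0.07] w 24.0
(0.098, 0.27, 0) [[36.  81.9]]
(0.098, 0.1, 0) [[374.8  81.6]]
(0.098, 0.15, 0) [[275.1  81.7]]
(0.098, 0.15, 0.026) [[274.9  76.8]]
(0.095, 0.136, 0.026) [[307.5  84.3]]
(0.095, 0.16, 0.026) [[251.5  84.3]]
(0.08, 0.211, 0) [[157.6 119.1]]
```

View pics/w5a.png

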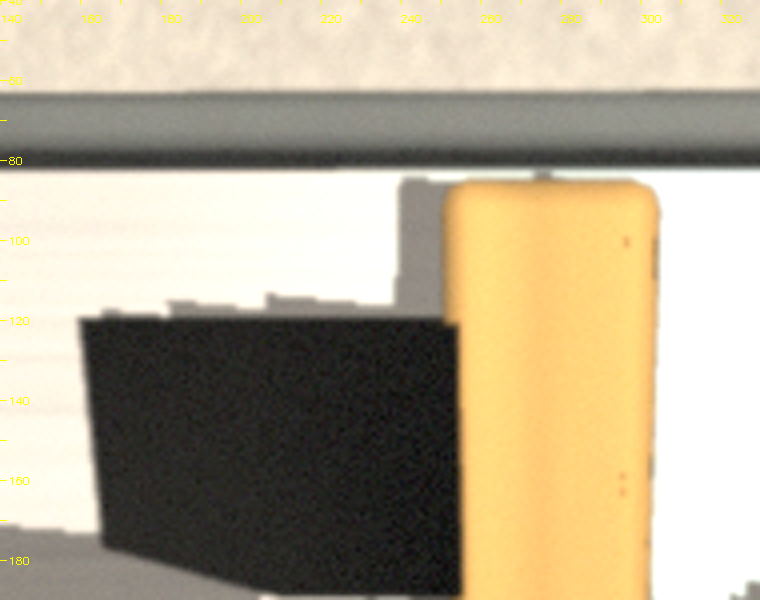

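The chock now rests on the plate (normal force about 8 N), centred to about 0.5 mm, with a plate gap visible at its +x end (rows 82–85). I'll slide it down.

>>> step_arm(deltas=[[0,0,0,0.5,6,0,15],[0,0,0,0.5,14,0,15],[0,0,0,0.5,24,0,15],[0,0,0,0.5,34,0,15],[0,0,0,0.5,44,0,15],[0,0,0,0.5,52,0,15],[0,0,0,0.5,58,0,15],[0,0,0,0.5,60,0,15]])

```text
time: 12.45
position: [0.5732, -0.2542, 0.0953]
tool_rot: [-2.695, -0.151, 0.035]
ft_force: [-1.2, 3.2, 13.5]
grip_width: 0.277
```

```bash
python3 - <<'E'
from h import *
inramp(); print(ctrl.get_state()["joint_positions"])
E
```

```text
t 12.45 ramp xyz mm [ 0.7 91.7 12.7] rot err deg [ 0.38 -0.08 -0.09] F ramp [-0.8  8.7 10.9] M [1.41 0.04 0.01] w 24.1
[ 0.8824  0.6184 -0.4506  1.4146 -0.1109  1.4117 -0.953 ]
```

>>> step_arm(deltas=[[0,0,0,0,3,-0.7,15],[0,0,0,0,6,-0.7,15],[0,0,0,0,8,-0.7,15],[0,0,0,0,10,-0.7,15],[0,0,0,0,11,-0.7,15],[0,0,0,0,12,-0.7,15],[0,0,0,0,13,-0.7,15],[0,0,0,0,14,-0.7,15]])

```text
time: 13.45
position: [0.5739, -0.2652, 0.0902]
tool_rot: [-2.692, -0.153, 0.038]
ft_force: [-2.4, 6.0, 14.8]
grip_width: 0.274
```

```bash
python3 - <<'E'
from h import *
inramp()
E
```

```text
t 13.45 ramp xyz mm [ 0.2 79.6 12.7] rot err deg [ 0.54 -0.21 -0.16] F ramp [-1.7 11.9 10.8] M [1.99 0.38 0.04] w 23.8
```

>>> step_arm(deltas=[[0,0,0,0,1,-0.7,15],[0,0,0,0,2,-0.7,15],[0,0,0,0,3,-0.7,15],[0,0,0,0,4,-0.7,15],[0,0,0,0,5,-0.7,15],[0,0,0,0,5,-0.7,15],[0,0,0,0,5,-0.7,15],[0,0,0,0,5,-0.7,15]])

```text
time: 14.45
position: [0.5739, -0.2652, 0.0902]
tool_rot: [-2.684, -0.158, 0.042]
ft_force: [-6.1, 12.1, 17.6]
grip_width: 0.271
```

```bash
python3 - <<'E'
from h import *
inramp()
w=optics.get_calibration("wrist"); np.savez("w6.npz",**w)
im=optics.get_image("wrist")[:,:,::-1]; inramp()
cv2.imwrite("pics/w6.png",im)
E
```

```text
t 14.45 ramp xyz mm [ 0.2 79.6 12.8] rot err deg [ 0.97 -0.39 -0.32] F ramp [-4.7 18.9 10.6] M [ 3.66  0.84 -0.15] w 23.6
t 14.5 ramp xyz mm [ 0.2 79.5 12.8] rot err deg [ 0.97 -0.39 -0.32] F ramp [-4.4 19.7 11.4] M [ 3.7   0.88 -0.09] w 23.7
```

View pics/w6.png

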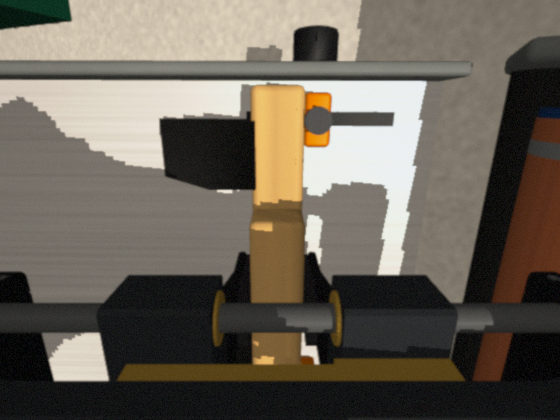

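It stalled at y = 79.6 mm while the push rose from 12 to 19 N with almost no yaw moment, and the picture shows the +x lug tight against the bar at column 304. I'll relax the push and let go.

>>> step_arm(deltas=[[0,0,0,0,-1.5,0,15],[0,0,0,0,-3.5,-0.5,15],[0,0,0,0.3,-4.5,-1,15],[0,0,0,0.3,-4.5,-1,30],[0,0,0,0.3,-4.5,-1,45],[0,0,0,0.3,-4.5,-1,45],[0,0,0,0.3,-4.5,-1,45],[0,0,0,0.3,-4.5,-1,45]])

```text
time: 15.5
position: [0.5745, -0.2721, 0.0888]
tool_rot: [-2.701, -0.147, 0.035]
ft_force: [-0.2, -0.7, -0.1]
grip_width: 0.514
```

```bash
python3 - <<'E'
from h import *
inramp()
E
```

```text
t 15.5 ramp xyz mm [ 0.  72.8 14.4] rot err deg [ 0.02 -0.04  0.11] F ramp [-0.3 -0.6  0.2] M [-0.48  0.02  0.01] w 44.8
```

```bash
python3 - <<'E'
from h import *
rows([(rp(0,.08,.14),TR),((.50,.05,.30),tool(-90)),((.4752,.3488,.19),tool(-92))])
E
```

```text
turn [-0.02  0.04 -0.11] shift [  -0.1   -7.3 -125.6]
turn [-25.     1.44   6.12] shift [ -39.4 -386.7  -52.5]
turn [-24.98   1.88   8.09] shift [ -31.4 -611.8  174. ]
```

>>> step_arm(deltas=[[0,0,0,0,0,-15,45],[0,0,0,0,0,-50,45],[0,0,0,0,0,-90,45],[0,0,0,0,0,-120,45],[0,0,0,0,0,-130,70],[0,0,0,0,0,-130,80],[0,0,0,0,0,-130,80],[0,0,0,0,0,-130,80]])

```text
time: 16.5
position: [0.5806, -0.3252, 0.2058]
tool_rot: [-2.699, -0.149, 0.036]
ft_force: [0.1, -0.2, 0.8]
grip_width: 0.868
```

```bash
python3 - <<'E'
from h import *
inramp(); s=ctrl.get_state()
w=optics.get_calibration("wrist"); np.savez("w7.npz",**w)
im=optics.get_image("wrist")[:,:,::-1]
cv2.imwrite("pics/w7.png",im)
rows([((.50,.05,.30),tool(-90)),((.4752,.3488,.19),tool(-92))],(s["position"],Ro.from_rotvec(s["tool_rot"]).as_matrix()))
for m in [(.095,.0675,.026),(.095,.0915,.026),(-.095,.0675,.026),(.068,.0675,0),(.092,.0675,0),(-.068,.0675,0),(.098,.0675,0)]: print(m,proj(w,rp(*m)).round(1))
E
```

```text
t 16.5 ramp xyz mm [  0.2  73.7 143. ] rot err deg [ 0.14 -0.12  0.05] F ramp [0.1 0.2 0.8] M [-0.44 -0.02 -0.07] w 75.5
turn [-25.1    1.52   6.2 ] shift [ -39.  -385.7   77. ]
turn [-25.08   1.96   8.17] shift [ -30.4 -610.3  303.8]
(0.095, 0.0675, 0.026) [[286.2  94.8]]
(0.095, 0.0915, 0.026) [[256.5  94.9]]
(-0.095, 0.0675, 0.026) [[284.7 299.6]]
(0.068, 0.0675, 0) [[285.3 127.5]]
(0.092, 0.0675, 0) [[285.4  99.6]]
(-0.068, 0.0675, 0) [[284.3 263. ]]
(0.098, 0.0675, 0) [[285.5  92.3]]
```

View pics/w7.png

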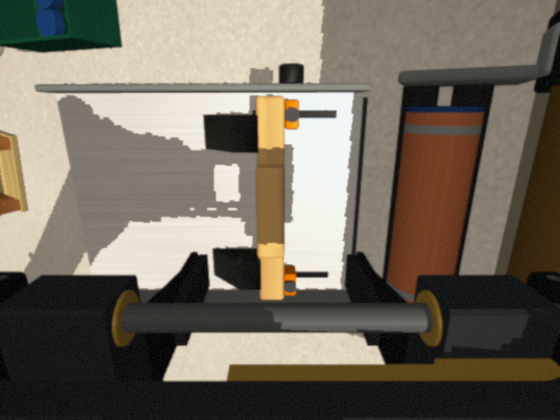

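```bash
python3 - <<'E'
import cv2
im=cv2.imread("pics/w7.png")[80:310,190:350]
a=cv2.resize(im[:75],None,fx=5,fy=5,interpolation=2)[:, :];b=cv2.resize(im[160:],None,fx=5,fy=5,interpolation=2)
import numpy as np
cv2.imwrite("pics/w7a.png",cv2.resize(np.vstack([a,b]),(600,544)))
E
```

```text
(no output)
```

View pics/w7a.png

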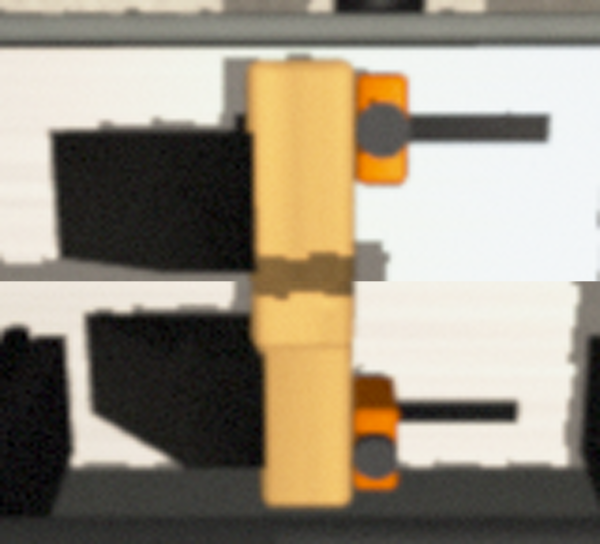

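Both orange lugs sit flush against the bar, so the chock is home. Next is the tube.

>>> step_arm(deltas=[[-2,0,0,-2,-20,-20,80],[-5,0.2,1,-8,-70,-20,80],[-9,0.4,2,-14,-125,-15,80],[-13,0.7,3,-20,-180,0,80],[-17,1,4,-25,-235,15,80],[-21,1.2,5,-30,-285,35,80],[-24,1.4,6,-35,-335,55,80],[-25,1.5,6.2,-39,-386,77,80]])

```text
time: 17.55
position: [0.4995, 0.0525, 0.3009]
tool_rot: [3.14, 0.001, 0.004]
ft_force: [1.2, -0.2, -0.3]
grip_width: 0.921
```

```bash
python3 - <<'E'
from h import *
s=ctrl.get_state();print(s["time"],s["position"],s["joint_positions"])
rows([((.4752,.3488,.20),tool(-92))])
E
```

```text
17.55 [0.4995 0.0525 0.3009] [ 0.5388 -0.0003 -0.6903  1.6641  0.0015  1.4755 -1.7217]
turn [ 0.08 -0.14  2.04] shift [ -24.3 -296.5  100.5]
```

>>> step_arm(deltas=[[0,0,0,-4,-50,10,87],[0,0,1,-8,-100,25,87],[0,0,2,-12,-155,45,87],[0,0,2,-16,-210,65,87],[0,0,2,-20,-260,85,87],[0,0,2,-24,-297,100,87],[0,0,2,-24,-297,100,87],[0,0,2,-24,-297,100,87]])

```text
time: 18.55
position: [0.477, 0.3461, 0.2006]
tool_rot: [3.141, -0.056, 0.002]
ft_force: [0.7, 0.3, 0.5]
grip_width: 1.001
```

```bash
python3 - <<'E'
from h import *
s=ctrl.get_state();print(s["time"],s["position"],s["joint_positions"])
w=optics.get_calibration("wrist"); np.savez("w8.npz",**w)
im=optics.get_image("wrist")[:,:,::-1]
cv2.imwrite("pics/w8.png",im)
R,t=pose2(TU)
for m in [(.085,0,.055),(.085,0,.082),(0,0,.055),(-.085,0,.055),(-.085,0,.082)]: print(m,proj(w,R@np.array(m)+t).round(1))
rows([((.4752,.3488,.036),tool(-92.05))],(s["position"],Ro.from_rotvec(s["tool_rot"]).as_matrix()))
E
```

```text
18.55 [0.477  0.3461 0.2006] [ 0.0776  0.3232 -0.9092  1.6143  0.2621  1.332  -2.4756]
(0.085, 0, 0.055) [[274.4 110.2]]
(0.085, 0, 0.082) [[274.2 110.3]]
(0, 0, 0.055) [[274.7 200.9]]
(-0.085, 0, 0.055) [[274.9 278. ]]
(-0.085, 0, 0.082) [[274.7 291.5]]
turn [ 0.03 -0.07 -0.  ] shift [ -2.1  -2.7 164.5]
```

View pics/w8.png

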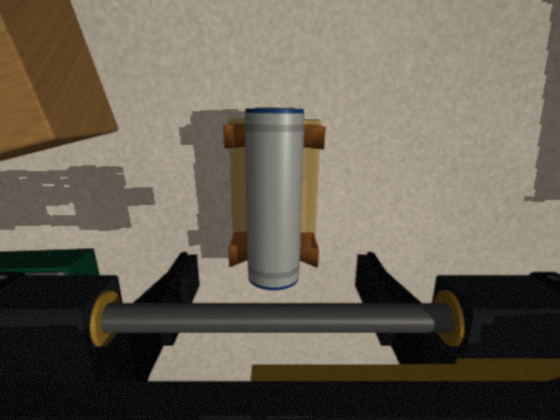

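The tube axis is at columns 274.5 and 273.8, centred between the V supports and matching the prediction to under 1 px. I'll descend and grip.

>>> step_arm(deltas=[[0,0,0,-2,-2.5,30,87],[0,0,0,-2,-2.5,75,87],[0,0,0,-2,-2.5,115,87],[0,0,0,-2,-2.5,145,87],[0,0,0,-2,-2.5,160,87],[0,0,0,-2,-2.5,164.5,87],[0,0,0,-2,-2.5,164.5,87],[0,0,0,-2,-2.5,164.5,48]], newtons=30)

```text
time: 19.6
position: [0.476, 0.3499, 0.0375]
tool_rot: [-3.14, 0.056, -0.005]
ft_force: [-0.1, -0.1, 0.3]
grip_width: 0.948
```

>>> step_arm(deltas=[[0,0,0,0,0,0,48],[0,0,0,0,0,0,48],[0,0,0,0,0,0,48],[0,0,0,0,0,0,48],[0,0,0,0,0,0,48],[0,0,0,0,0,0,48],[0,0,0,0,0,0,48],[0,0,0,0,0,0,48]])

```text
time: 20.6
position: [0.4753, 0.3493, 0.0363]
tool_rot: [-3.141, 0.056, -0.002]
ft_force: [-0.4, -2.9, 3.3]
grip_width: 0.611
```

```bash
python3 - <<'E'
from h import *
s=ctrl.get_state();print(s["time"],s["position"],s["joint_positions"],s["grip_width"]*87,s["ft_force"])
p=s["position"];R=Ro.from_rotvec(s["tool_rot"]).as_matrix()
rows([(p+[0,0,.25],R),((.50,.05,.31),tool(-90)),(rp(0,.20,.10),TR)])
E
```

```text
20.6 [0.4753 0.3493 0.0363] [-0.0061  0.489  -0.8268  1.7802  0.4103  1.0524 -2.5891] 53.18867104750526 [-0.4441 -2.903   3.3202]
turn [0. 0. 0.] shift [   0.3   -0.1 -250. ]
turn [-0.01 -0.08 -2.05] shift [  35.8  298.1 -273.7]
turn [24.95 -1.91 -8.22] shift [ 110.2  539.1 -183.8]
```

>>> step_arm(deltas=[[0,0,0,0,0,-15,48],[0,0,0,0,0,-50,48],[0,0,0,0,0,-100,48],[0,0,0,0,0,-155,48],[0,0,0,3,15,-210,48],[0,0,-0.5,8,55,-250,48],[0,0,-1,14,105,-270,48],[0,0,-1,20,155,-275,48]])

```text
time: 21.6
position: [0.4894, 0.1933, 0.313]
tool_rot: [-3.14, 0.026, -0.007]
ft_force: [0.8, 0.5, -4.2]
grip_width: 0.614
```

```bash
python3 - <<'E'
from h import *
s=ctrl.get_state();print(s["time"],s["position"],s["joint_positions"],s["grip_width"]*87,s["ft_force"])
rows([((.50,.05,.31),tool(-90)),(rp(0,.20,.12),TR)])
E
```

```text
21.6 [0.4894 0.1933 0.313 ] [ 0.4074  0.0748 -0.8728  1.5885  0.0584  1.5007 -2.0549] 53.43711893513654 [ 0.7538  0.4977 -4.2448]
turn [-0.06 -0.25 -0.93] shift [ 12.9 143.1   2.9]
turn [24.92 -1.83 -7.08] shift [ 83.4 393.9  74.7]
```

>>> step_arm(deltas=[[1,0,-0.5,6,45,0,48],[4,-0.3,-1.5,16,95,0,48],[8,-0.6,-2.5,28,150,5,48],[12,-0.9,-3.5,40,205,15,48],[16,-1.2,-4.5,52,260,30,48],[20,-1.5,-5.5,64,315,45,48],[23,-1.7,-6.5,76,360,65,48],[25,-1.8,-7,83,394,75,48]])

```text
time: 22.6
position: [0.5646, -0.205, 0.2339]
tool_rot: [-2.7, -0.14, 0.037]
ft_force: [-0.4, 0.5, -3.6]
grip_width: 0.608
```

```bash
python3 - <<'E'
from h import *
inramp()
w=optics.get_calibration("wrist"); np.savez("w9.npz",**w)
im=optics.get_image("wrist")[:,:,::-1]
cv2.imwrite("pics/w9.png",im); s=ctrl.get_state(); inramp(s);
rows([(rp(0,.19,.04),TR)],(s["position"],Ro.from_rotvec(s["tool_rot"]).as_matrix()))
E
```

```text
t 22.6 ramp xyz mm [ -2.5 195.5 117.3] rot err deg [ 0.14 -0.09  0.4 ] F ramp [-0.3 -1.1 -3.5] M [-0.74  0.01  0.01] w 52.9
t 22.65 ramp xyz mm [ -3.7 188.3 117.2] rot err deg [ 0.03 -0.04  0.84] F ramp [-0.  -8.6 -3.1] M [-1.56  0.03 -0.1 ] w 52.9
turn [-0.03  0.04 -0.84] shift [ 3.7 -1.7 77.1]
```

View pics/w9.png

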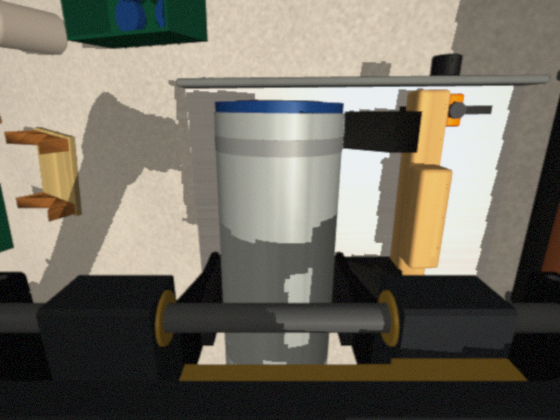

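>>> step_arm(deltas=[[0,0,0,0,0,0,48],[0,0,-0.4,2,0,15,48],[0,0,-0.8,3,2,40,48],[0,0,-0.8,3,3,65,48],[0,0,-0.8,3,3,82,48],[0,0,-0.8,3,3,90,48],[0,0,-0.8,3,3,93,48],[0,0,-0.8,3,3,93,48]])

```text
time: 23.65
position: [0.5644, -0.1653, 0.1511]
tool_rot: [-2.7, -0.162, 0.03]
ft_force: [-0.4, -0.1, -3.4]
grip_width: 0.611
```

```bash
python3 - <<'E'
from h import *
s=ctrl.get_state();inramp(s)
rows([(rp(0,.185,.012),TR)],(s["position"],Ro.from_rotvec(s["tool_rot"]).as_matrix()))
E
```

```text
t 23.65 ramp xyz mm [  1.7 196.3  25.6] rot err deg [ 0.02 -0.01 -0.56] F ramp [-0.4 -1.5 -3. ] M [-0.84 -0.02  0.02] w 53.1
turn [-0.02  0.01  0.56] shift [-1.8 11.3 13.5]
```

>>> step_arm(deltas=[[0,0,0.3,-1,3,4,48],[0,0,0.55,-1.5,6,8,48],[0,0,0.55,-1.5,8,11,48],[0,0,0.55,-1.5,8,13,48],[0,0,0.55,-1.5,8,14.5,48],[0,0,0.55,-1.5,8,15.5,48],[0,0,0.55,-1.5,8,16.3,48],[0,0,0.55,-1.5,8,16.8,48]])

```text
time: 24.65
position: [0.5627, -0.1656, 0.1329]
tool_rot: [-2.701, -0.15, 0.034]
ft_force: [-2.4, -1.7, 3.9]
grip_width: 0.615
```

```bash
python3 - <<'E'
from h import *
inramp()
E
```

```text
t 24.65 ramp xyz mm [  0.  188.5   9. ] rot err deg [ 0.04 -0.04 -0.01] F ramp [-2.6  0.4  4.2] M [-0.36  0.47  0.02] w 53.5
```

The tube touches the plate at z = 9.0 mm with about 7 N. I'll ease it down the slope.

>>> step_arm(deltas=[[0,0,0,0.3,3,-0.3,48],[0,0,0,0.3,7,-0.3,48],[0,0,0,0.3,11,-0.3,48],[0,0,0,0.3,15,-0.3,48],[0,0,0,0.3,19,-0.3,48],[0,0,0,0.3,23,-0.3,48],[0,0,0,0.3,26,-0.3,48],[0,0,0,0.3,28,-0.3,48]])

```text
time: 25.65
position: [0.5666, -0.1901, 0.1213]
tool_rot: [-2.699, -0.15, 0.032]
ft_force: [-0.1, 1.4, 5.7]
grip_width: 0.615
```

```bash
python3 - <<'E'
from h import *
inramp()
E
```

```text
t 25.65 ramp xyz mm [  1.2 161.1   9. ] rot err deg [ 0.12  0.03 -0.05] F ramp [0.  3.7 4.6] M [ 0.55 -0.01  0.01] w 53.5
```

>>> step_arm(deltas=[[0,0,0,0,1.5,0,48],[0,0,0,0,3,0,48],[0,0,0,0,4.5,0,48],[0,0,0,0,6,0,48],[0,0,0,0,7,0,48],[0,0,0,0,8,0,48],[0,0,0,0,8.5,0,48],[0,0,0,0,9,0,48]])

```text
time: 26.65
position: [0.5675, -0.198, 0.1176]
tool_rot: [-2.699, -0.15, 0.032]
ft_force: [0.4, 2.2, 6.0]
grip_width: 0.615
```

```bash
python3 - <<'E'
from h import *
inramp()
E
```

```text
t 26.65 ramp xyz mm [  1.2 152.3   9.1] rot err deg [ 0.13  0.03 -0.06] F ramp [0.7 4.5 4.5] M [ 0.57  0.05 -0.02] w 53.5
```

```bash
python3 - <<'E'
from h import *
inramp()
E
```

```text
t 26.65 ramp xyz mm [  1.2 152.3   9.1] rot err deg [ 0.13  0.03 -0.06] F ramp [0.7 4.5 4.5] M [ 0.57  0.05 -0.02] w 53.5
```

>>> step_arm(deltas=[[0,0,0,0,0.4,0,48],[0,0,0,0,0.8,0,48],[0,0,0,0,1.2,0,48],[0,0,0,0,1.6,0,48],[0,0,0,0,2,0,48],[0,0,0,0,2,0,48],[0,0,0,0,2,0,48],[0,0,0,0,2,0,48]])

```text
time: 27.65
position: [0.5676, -0.1983, 0.1174]
tool_rot: [-2.697, -0.152, 0.033]
ft_force: [-1.3, 3.8, 8.1]
grip_width: 0.611
```

```bash
python3 - <<'E'
from h import *
inramp()
E
```

```text
t 27.65 ramp xyz mm [  1.2 152.    9. ] rot err deg [ 0.25 -0.03 -0.14] F ramp [-0.9  7.   5.7] M [1.26 0.28 0.07] w 53.2
```

>>> step_arm(deltas=[[0,0,0,0,0.4,0,48],[0,0,0,0,0.8,0,48],[0,0,0,0,1.2,0,48],[0,0,0,0,1.6,0,48],[0,0,0,0,2,0,48],[0,0,0,0,2,0,48],[0,0,0,0,2,0,48],[0,0,0,0,2,0,48]])

```text
time: 28.65
position: [0.5675, -0.1985, 0.1173]
tool_rot: [-2.695, -0.154, 0.034]
ft_force: [-3.1, 5.8, 11.8]
grip_width: 0.613
```

```bash
python3 - <<'E'
from h import *
inramp()
w=optics.get_calibration("wrist"); np.savez("w10.npz",**w)
im=optics.get_image("wrist")[:,:,::-1]
cv2.imwrite("pics/w10.png",im)
E
```

```text
t 28.65 ramp xyz mm [  1.2 151.8   9. ] rot err deg [ 0.39 -0.09 -0.22] F ramp [-2.4 10.5  8.1] M [1.94 0.6  0.2 ] w 53.3
```

View pics/w10.png

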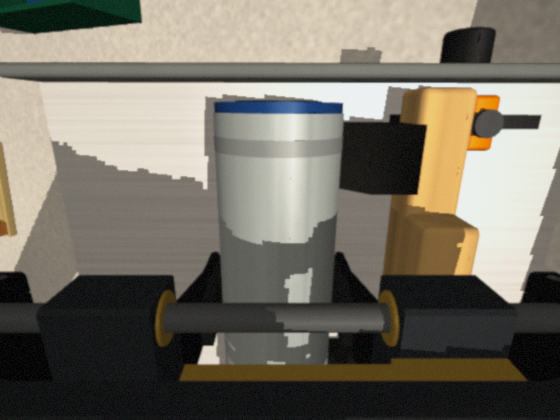

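The push rose from 4.5 to 10.5 N while y stalled at 152 mm (expected 151.5), so the tube bears on the wedges. The chock stays tight to its lug. I'll relax the push and open a little.

>>> step_arm(deltas=[[0,0,0,0,-1,0,48],[0,0,0,0,-2,0,48],[0,0,0,0,-2.5,-0.3,48],[0,0,0,0,-2.5,-0.3,56],[0,0,0,0,-2.5,-0.3,60],[0,0,0,0,-2.5,-0.3,64],[0,0,0,0,-2.5,-0.3,66],[0,0,0,0,-2.5,-0.3,66]])

```text
time: 29.7
position: [0.5666, -0.2006, 0.1159]
tool_rot: [-2.701, -0.149, 0.035]
ft_force: [-0.5, 0.7, -0.1]
grip_width: 0.755
```

>>> step_arm(deltas=[[0,0,0,0,0,0,66],[0,0,0,0,0,0,66],[0,0,0,0,0,0,66],[0,0,0,0,0,0,66],[0,0,0,0,0,0,66],[0,0,0,0,0,0,66],[0,0,0,0,0,0,66],[0,0,0,0,0,0,66]])

```text
time: 30.7
position: [0.5668, -0.2002, 0.1162]
tool_rot: [-2.701, -0.149, 0.035]
ft_force: [-0.2, 0.1, -0.2]
grip_width: 0.759
```

```bash
python3 - <<'E'
from h import *
inramp()
w=optics.get_calibration("wrist"); np.savez("w11.npz",**w)
im=optics.get_image("wrist")[:,:,::-1]
cv2.imwrite("pics/w11.png",im)
E
```

```text
t 30.7 ramp xyz mm [  0.2 149.9   8.7] rot err deg [ 0.06 -0.06 -0.  ] F ramp [-0.2  0.  -0.2] M [-0.47  0.01  0.01] w 66.1
```

View pics/w11.png

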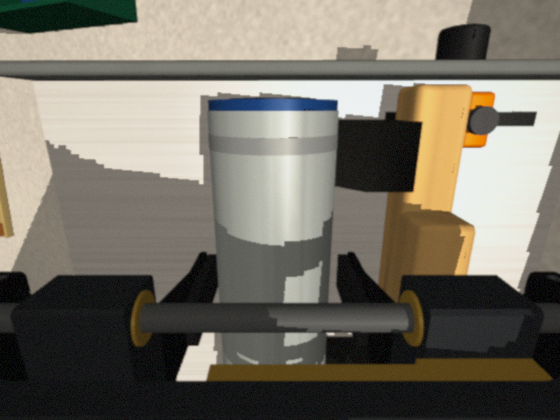

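>>> step_arm(deltas=[[0,0,0,0,-1.5,-8,66],[0,0,0,0,-1.5,-20,66],[0,0,0,0,-1.5,-40,66],[0,0,0,0,-1.5,-70,66],[0,0,0,0,-1.5,-105,66],[0,0,0,0,-1.5,-130,66],[0,0,0,0,-1.5,-140,66],[0,0,0,0,-1.5,-140,66]])

```text
time: 31.75
position: [0.5735, -0.2581, 0.2441]
tool_rot: [-2.701, -0.149, 0.033]
ft_force: [-0.1, 0.4, -0.8]
grip_width: 0.755
```

```bash
python3 - <<'E'
from h import *
inramp()
w=optics.get_calibration("wrist"); np.savez("w12.npz",**w)
im=optics.get_image("wrist")[:,:,::-1]
cv2.imwrite("pics/w12.png",im)
for m in [(.085,.1515,.054),(-.085,.1515,.054),(.095,.0675,.026),(-.095,.0675,.026)]: print(m,proj(w,rp(*m)).round(1))
E
```

```text
t 31.75 ramp xyz mm [  0.5 151.1 149.2] rot err deg [ 0.02 -0.01 -0.  ] F ramp [-0.1  0.  -0.9] M [-0.41  0.04  0.04] w 65.7
(0.085, 0.1515, 0.054) [[277.9 108.5]]
(-0.085, 0.1515, 0.054) [[277.7 304. ]]
(0.095, 0.0675, 0.026) [[379.5  95.8]]
(-0.095, 0.0675, 0.026) [[361.3 296.7]]
```

View pics/w12.png

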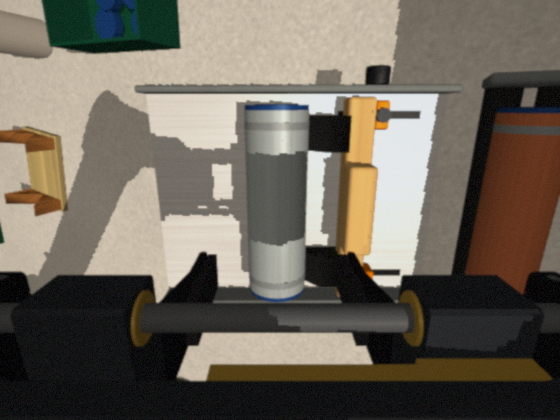

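>>> step_arm(deltas=[[0,0,0,0,0,-15,66],[0,0,0,0,-30,-30,66],[0,0,0,0,-75,-30,66],[0,0,0,0,-125,-30,66],[0,0,0,0,-175,-30,66],[0,0,0,0,-220,-30,66],[0,0,0,0,-240,-30,66],[0,0,0,0,-240,-30,66]])

```text
time: 32.8
position: [0.5509, -0.0538, 0.3731]
tool_rot: [-2.702, -0.152, 0.033]
ft_force: [0.2, 0.2, -0.4]
grip_width: 0.757
```

```bash
python3 - <<'E'
from h import *
inramp()
a=optics.get_image("top")[:,:,::-1];b=optics.get_image("side")[:,:,::-1]
cv2.imwrite("pics/tz.png",a);cv2.imwrite("pics/sz.png",b);crop(b,250,110,140,120,5,"sza.png")
E
```

```text
t 32.8 ramp xyz mm [  0.5 391.9 179.3] rot err deg [-0.01 -0.04 -0.12] F ramp [ 0.2 -0.  -0.4] M [-0.5   0.02  0.03] w 65.9
```

View pics/tz.png

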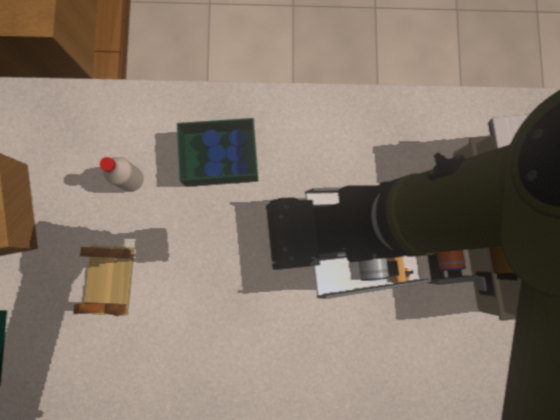

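View pics/sza.png

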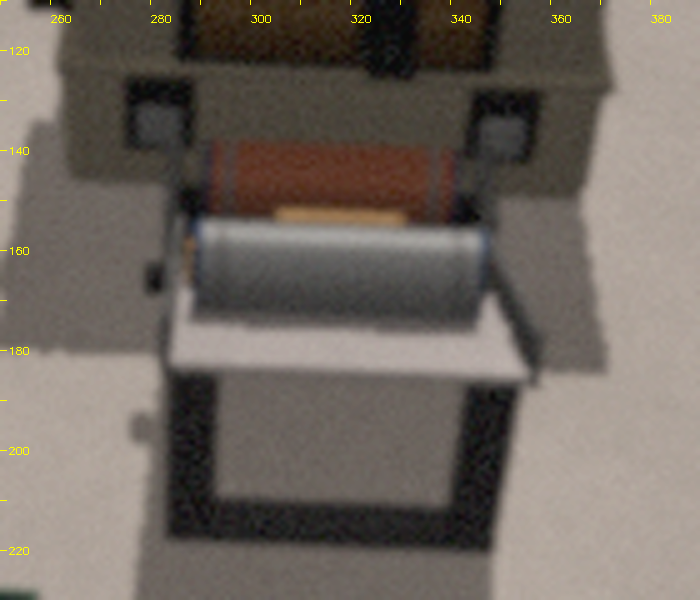

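The last views show the tube level across the ramp on its wedges (side view, columns 288–346, rows 154–174). The chock lies behind it, the copper tube is undisturbed, and the bin and bottle have not moved. The arm is clear, so I'll hand in.

```bash
python3 -c "
from bench import ctrl
print(ctrl.close_job())"
```

```text
the job is handed in; nothing more can be done
None
```

The tube is staged on the ramp behind the chock, and I handed the job in at about 33 s with the arm clear and touching nothing.

- **Chock:** I laid it on the plate with its wedges uphill and slid it down until it stalled. The push rose from 12 to 19 N with no further movement. After I let go, the wrist picture showed both lugs flush against the bar.
- **Tube:** I took it from the saddle, laid it on the plate about 37 mm uphill of its resting place and eased it down while still gripped. It stopped 152 mm up the slope (151.5 expected) as the push rose from 4.5 to 10.5 N. I then relaxed the push and opened the fingers, and the tube stayed put.
- **Last checks:** The final wrist and side views show the tube straight across the ramp and the chock home. The tube in the machine, the bin and the bottle look undisturbed, and the force reading was about zero.
- **What went wrong:** My first try at gripping the chock failed because I lifted before the fingers had closed. The chock did not move, and the second try held.
- **Check that disagreed:** While lowering the chock I felt about 4 N sideways. A small sideways command only reversed it, and the picture showed a gap to the cheek, so I took it for friction on the plate.
- **Not seen at the end:** The arm partly hid the ramp in the final top view, so the end check there rests on the side and wrist views.

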